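# Nip a wood block in the bench gauge and hold the enabling paddle at mid travel

## Robot

A 6-joint arm with a two-finger parallel gripper is mounted at the origin on a cart in front of the work surface, level with it; the furniture and walls round the work are solid. World frame = base frame: x ahead of the robot, y to its left, z up, the work surface at z = 0. Lengths are in m, angles in rad, forces in N, time in s.
With the tool pointing down it reaches from about 0.325 to 0.9 m from the base axis. Payload 6.1 kg.
Tool frame: the origin (TCP) lies midway between the tips of the shut fingers; the grasp point (between the pads) lies 19 mm behind it; z points along the fingers, y is the line along which they close (so a half turn about z gives the same grasp; the last joint's range is limited). The gripper opens to 85 mm and grips with 20 to 120 N. Pads are 22 mm wide; open, the fingers measure 114 mm over their backs; the gripper's body (76 mm by 85 mm) begins 54 mm behind the grasp point. The pads swing forward as they close: fully open they stand 13 mm farther back than shut.
Start: joints at [1.168, 0.22, 1.526, -0, 1.395, -0.126], TCP at [0.171, 0.601, 0.231] pointing down, gripper open.
Joint ranges: [-2.98, 2.98], [-0.91, 2.08], [0.09, 2.57], [-1.24, 4.39], [0.2, 2.65], [-2.68, 2.68]. Speed limits (rad/s): [2.57, 2.57, 3.01, 3.14, 3.14, 3.14].

## Interface

Orientations are given as [roll, pitch, yaw] about the fixed x, y, z axes, in that order (R = Rz(yaw) Ry(pitch) Rx(roll)).
In Python, from plant import movep, move_l, set_joints, gripper_to, hold, inverse_kinematics, observe, get_image, get_calibration, Unreachable, job_done gives the robot as it stands. Calls block until the motion is done:
- movep(position, orientation): joint-space move of the TCP to a pose.
- move_l(position, feed=0.15, rotation=None, max_force=None): straight line of the TCP; rotation=None keeps the orientation; feed is the mean speed in m/s. With max_force (N) it stops when the force on the tool has changed by that much, and returns True; else False.
- set_joints(angles): joint-space move.
- gripper_to(opening, f_grip=None): finger opening in m; f_grip is the grip in N (None keeps the last); returns when the fingers have stopped.
- hold(seconds).
- inverse_kinematics(position, orientation): joint angles nearest the present ones, or None.
- observe(): the state.
- get_image(name): name is "side" or "top" or "wrist"; returns (picture, depth): 480x640x3 uint8, red, green, blue; 480x640 float32, m along the optical axis (not along the pixel's ray), 0 where there is no reading.
- get_calibration(name): a dict with "intrinsics" (3x3 intrinsics, pixels), "world_from_camera" (4x4, takes a point from camera to world coordinates). Camera axes: x right, y down, z forward; pixel columns grow to the right and rows downward; lengths in m; the calibration is good to about 2 mm. A picture is of the moment at which its call begins: read the wrist's pose just before it. get_calibration takes no time and is no camera call; for the wrist camera it gives the pose at the moment of the call.
A pose or a line that the arm cannot do raises Unreachable and nothing moves.
- job_done(): hands the job in; it is judged then, once.
The state is a dict: "time_s": time; "q": joint angles; "joint_velocities": joint speeds; "joint_torque": joint torques, N m; "eef_pos": TCP position; "tcp_rot": TCP orientation; "ft_force": force on the tool from outside, world axes, zero at the start; "torque": the same for the moment, N m; "opening": finger opening in m; "grasp_force": force on a finger pad.
Only numpy, scipy, OpenCV 4.12 (cv2) and the standard library are available. Lean on these libraries where they do the work, as an engineer would, in place of code of your own. Each camera call takes 0.05 s, during which the arm holds its last target. There are 200 camera calls.

## Task

Take the width of the wooden block on the bench gauge: slide the jaw by its black knob until it nips the block against the sprung anvil and the anvil's pointer stands in the green band, then let go of the jaw. The gauge only reads while its enabling switch is held, so next press the red paddle with the fingertips to its middle position (green band, never down to the bottom stop, which trips it) and keep it there: finish while still holding it. Leave the screw jar, tape measure and marker pen alone.

Things in the scene. Friction and masses are not known exactly. Their poses are not given: they have to be found in the camera images.
- gauge: Fixed bench width gauge: grey base 260 x 130 x 16 mm with a steel bed 75 mm wide whose top is 20 mm above the worktop. Origin: centre of its underside. Its +x is the measuring direction, pointing from the sliding jaw (end nearer the robot) to the sprung anvil and its blue housing (far end); z up.
- jaw: Sliding jaw on the gauge: steel face plate 60 mm wide, 38 mm high above the bed, on a carriage with a black knob. Origin on the bed top under the jaw face; axes as the gauge. It slides along the gauge's x only, between -60 and +35 mm from the gauge's origin.
- jaw_knob (a point): Point on the axis of the jaw's upright black round knob, 14 mm below its top. Knob 22 mm diameter, gripped part 28 mm high, from 68 to 96 mm above the worktop (this point 82 mm); it stands 25 mm behind the jaw face, and everything else on the jaw and the block is lower than 60 mm. The point moves with the jaw, along the gauge's x.
- jaw_slide (a joint): Travel of the jaw in m, 0 to 0.095; grows as it moves along the gauge's +x and closes. At 0 its face is 135 mm from the anvil's face at rest, so with the 62 mm block nipped it reads about 0.073 plus anvil_slide. Stiff slide: about 7 N to move it, and it stays where it is left.
- anvil: Sprung anvil at the far end of the gauge: steel plate 60 mm wide, 40 mm high. Origin on the bed under its face (75 mm along the gauge's x from the gauge's origin when at rest).
- anvil_slide (a joint): How far the anvil is pushed in along the gauge's +x, m, 0 (at rest) to 0.010 (stop). Spring: 1 N to start, plus 0.6 N per mm. A pointer on top shows it: white scale = too little, green band = about 2 to 8 mm in, red = too far; aim for 5 mm.
- wood_block: Loose plain wooden block, 62 mm (its x) by 110 mm (its y) by 38 mm high, 0.1 to 0.25 kg, lying on the gauge's bed between jaw and anvil with gaps at both. Its x lies roughly along the gauge's x and squares up as it is pushed. Origin: centre of its underside.
- switch_box: Fixed yellow enabling-switch box, 130 x 70 x 30 mm. Origin: centre of its underside; its x points from the paddle's free end towards the hinge end, z up.
- paddle: Red sprung paddle on the switch box, 125 x 46 mm, hinged at its far (+x) end; the free end carries a black rubber press pad. Origin: on the hinge axis, 44 mm above the worktop; its x and z lie along those of the box when it is up.
- paddle_pad (a point): Centre of the top of the black rubber pad (40 x 50 mm) on the paddle's free end: 95 mm from the hinge axis along the paddle's -x and 15 mm above it; 59 mm above the worktop when up. It goes down as the paddle is pressed.
- paddle_hinge (a joint): Angle the paddle is pressed down, rad: 0 up, 0.30 bottom stop (pad 28 mm down). Middle position (white pointer at the green band of the small upright scale on its left side) is about 0.11 to 0.21, i.e. pad 10.5 to 20 mm below its rest height; aim for 0.16 (15 mm). Springs back up when let go. Force on the pad: about 2 N to start, 7 N at 0.11, 9 N at 0.16, 11 N at 0.21, 15 N at the stop.
- screw_jar: Loose clear jar of screws with an ochre lid, 70 x 64 x 92 mm, a bystander. Origin: centre of underside.
- tape_measure: Loose yellow tape measure, 34 x 68 x 58 mm, a bystander. Origin: centre of underside.
- marker_pen: Loose red and white marker pen lying flat, 17 x 135 x 16 mm, a bystander. Origin: centre of underside.
Mind the look-alikes: they are no part of the job. There is more than one size of the switch_box; the one meant has the size given above.

How it is judged:
By the outcome, as a careful person would: the job done as asked, in the order asked, and still so for the second after the job is handed in, while the arm keeps its last pose, push and grip.
It also fails if it takes over 43 s, if anything falls off the work surface, if the arm or the gripper's body presses on something with over 40 N, if the wrist force passes 120 N, or if a joint passes its speed limit or range.

## Working session

There is one attempt and no reset: what is moved stays moved. The work goes in short steps, each a Python script; the robot and the scene stay as the last script left them, time stands still between calls to the robot, and variables do not carry over. Pictures are saved under pics/ and viewed, at most 10 in all, crops included, and the job is handed in when it is done.

```bash
mkdir -p pics
cat > h.py <<'E'
import numpy as np, cv2
from plant import *
def snap(name):
    K=get_calibration(name); im,d=get_image(name)
    return im,d,np.array(K["intrinsics"]),np.array(K["world_from_camera"])
def cloud(d,K,T):
    v,u=np.mgrid[:480,:640]
    p=np.stack([(u-K[0,2])/K[0,0]*d,(v-K[1,2])/K[1,1]*d,d,np.ones_like(d)],-1)
    w=(p@T.T)[...,:3]; w[d<=0]=np.nan
    return w
E
python3 - <<'E'
from h import *
for n in("top","side"):
    im,d,K,T=snap(n); cv2.imwrite(f"pics/{n}0.png",im[...,::-1]); np.savez(f"{n}0.npz",im=im,w=cloud(d,K,T))
    print(n,T.round(3).tolist())
print(observe()["time_s"])
E
```

```text
top [[0.005, -0.984, 0.178, 0.218], [-1.0, -0.007, -0.007, 0.203], [0.008, -0.178, -0.984, 1.38], [0.0, 0.0, 0.0, 1.0]]
side [[0.833, 0.473, -0.286, 0.833], [0.553, -0.709, 0.438, -0.344], [0.005, -0.523, -0.852, 1.143], [0.0, 0.0, 0.0, 1.0]]
0.1
```

View pics/top0.png

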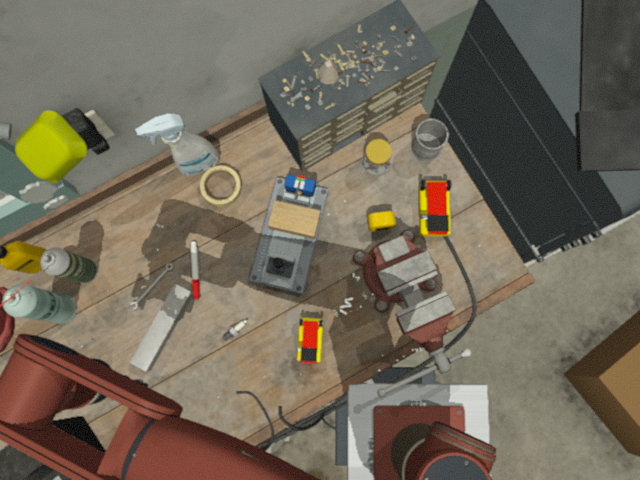

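View pics/side0.png

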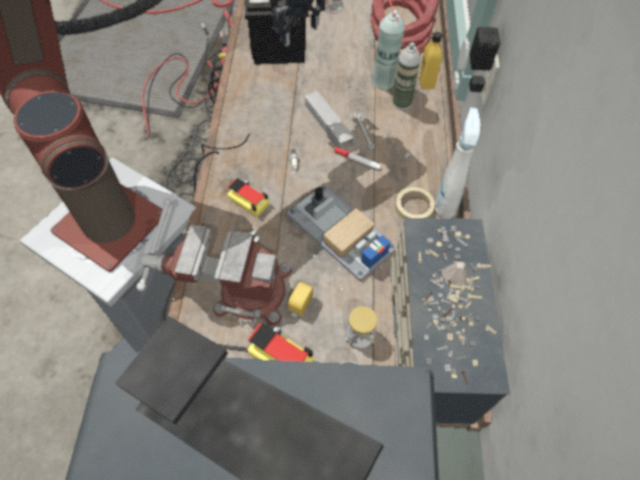

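The candidates for the switch box in the top view are A at (435,207) and B at (311,337). There is one gauge, with its knob at (280,265), block at (295,218) and anvil at (300,185). Next I'll measure both boxes.

Run:
```python
from h import *
z=np.load("top0.npz"); im,w=z["im"],z["w"]
hsv=cv2.cvtColor(im,cv2.COLOR_RGB2HSV)
def rect(name,m):
    p=w[m]; p=p[~np.isnan(p[:,0])]
    (c,s,a)=cv2.minAreaRect((p[:,:2]*1000).astype(np.float32)); print(name,len(p),np.round(c,1),np.round(s,1),round(a,1),"z",np.percentile(p[:,2],[5,50,95]).round(3))
def box(u0,u1,v0,v1):
    m=np.zeros((480,640),bool); m[v0:v1,u0:u1]=1; return m
sat=(hsv[...,1]>120)&(hsv[...,2]>90)
yel=sat&(hsv[...,0]>20)&(hsv[...,0]<35); red=sat&((hsv[...,0]<8)|(hsv[...,0]>172))
for n,b in (("A",box(410,460,165,245)),("B",box(290,330,305,370))):
    up=b&(w[...,2]>0.018)
    rect(n+" all",up); rect(n+" red",b&red); rect(n+" yel",b&yel)
    rect(n+" blackpad",b&(hsv[...,2]<60)&(w[...,2]>0.045))
g=box(240,335,170,300)
rect("knob",g&(w[...,2]>0.085)&(w[...,2]<.11)); rect("gauge",g&(w[...,2]>0.008)&(w[...,2]<.1))
rect("block",box(265,325,200,240)&(w[...,2]>0.05)&(hsv[...,1]>70)&(hsv[...,0]<25))
rect("blue",g&(hsv[...,0]>100)&(hsv[...,0]<130)&(hsv[...,1]>130)&(w[...,2]>.03))
a=im[160:300,240:340]; b=im[160:250,405:470]; c=im[295:385,280:345]
r=lambda x,h=560:cv2.resize(x,None,fx=h/x.shape[0],fy=h/x.shape[0],interpolation=cv2.INTER_CUBIC)
bc=np.hstack([b,c]);o=np.hstack([r(a,420),r(bc,280).__class__(0) if 0 else cv2.copyMakeBorder(r(bc,280),0,140,0,0,cv2.BORDER_CONSTANT)])
print(o.shape);cv2.imwrite("pics/crop1.png",o[...,::-1])
```

```text
A all 1658 [531.5 -38.1] [ 93.9 189. ] 77.1 z [0.025 0.054 0.061]
A red 636 [541.6 -29.6] [ 74.1 139.8] 86.9 z [0.05  0.055 0.06 ]
A yel 532 [553.9 -46.4] [133.4  80.5] 1.1 z [0.    0.028 0.054]
A blackpad 310 [554.  -41.8] [ 66.6 119.6] 89.7 z [0.052 0.058 0.064]
B all 996 [244.3 248.3] [ 54.1 100.9] 86.5 z [0.02  0.041 0.047]
B red 404 [238.4 246.5] [33.7 92.6] 87.8 z [0.036 0.041 0.046]
B yel 369 [246.6 246.8] [ 53.8 100.8] 86.6 z [-0.     0.022  0.043]
B blackpad 49 [238.  238.6] [26.9 84.1] 68.7 z [0.045 0.046 0.049]
knob 81 [412.7 317.4] [21. 20.] 1.8 z [0.089 0.095 0.099]
gauge 6106 [498.1 301.6] [297.1 216.1] 5.0 z [0.012 0.021 0.069]
block 1269 [520.5 285.9] [109.8  64.3] 77.6 z [0.053 0.058 0.062]
blue 304 [600.1 273. ] [67.5 30.4] 77.2 z [0.041 0.067 0.073]
(420, 704, 3)
```

View pics/crop1.png

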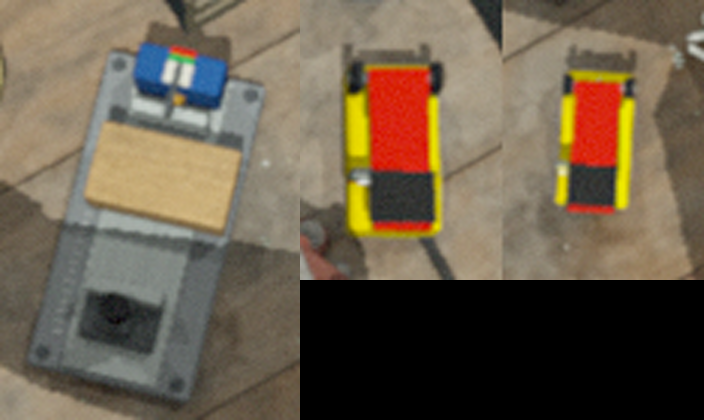

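A measures about 130 mm long and B about 100 mm, so A at (435,207) is the switch box the task means. B is the look-alike. The crop shows both clearly, and the gauge axis is at about -13°. I'll go above the knob and take one close look.

Run:
```python
from h import *
z=np.load("top0.npz"); im,w=z["im"],z["w"]
# gauge base: fit outline in rotated frame
P=w.reshape(-1,3); P=P[~np.isnan(P[:,0])]
m=(P[:,2]>.009)&(P[:,2]<.024)&(np.hypot(P[:,0]-.5,P[:,1]-.3)<.17); Q=P[m]
for yaw in np.radians([-15,-14,-13,-12,-11]):
    e=np.array([np.cos(yaw),np.sin(yaw)]);f=np.array([-e[1],e[0]])
    a=(Q[:,:2]-[.5,.3])@e; b=(Q[:,:2]-[.5,.3])@f
    q=lambda x:np.percentile(x,[.5,1,2,98,99,99.5]).round(4)
    print(np.degrees(yaw).round(),q(a),q(b))
s=observe(); print(s["tcp_rot"],s["eef_pos"])
for yaw in (-13,167,77,-103): 
    q=inverse_kinematics([.412,.318,.2],[np.pi,0,np.radians(yaw)]); print(yaw,None if q is None else np.round(q,2))
```

```text
-15.0 [-0.1376 -0.1367 -0.1353  0.1152  0.1203  0.1534] [-0.1331 -0.0696 -0.0677  0.1453  0.1535  0.1591]
-14.0 [-0.1376 -0.1367 -0.1354  0.1148  0.1196  0.1536] [-0.1332 -0.068  -0.0667  0.1441  0.1529  0.1587]
-13.0 [-0.1374 -0.1368 -0.1354  0.115   0.1193  0.1537] [-0.1334 -0.067  -0.0663  0.1428  0.1522  0.1582]
-12.0 [-0.1378 -0.1368 -0.1355  0.1145  0.1194  0.1538] [-0.1337 -0.0681 -0.0665  0.1414  0.1513  0.1576]
-11.0 [-0.1382 -0.1369 -0.1354  0.1147  0.1196  0.1539] [-0.1343 -0.0695 -0.0672  0.1403  0.1504  0.157 ]
[-3.13989819e+00 -2.34624557e-04  2.86477984e+00] [0.17058634 0.60072206 0.23033651]
-13 [ 0.51 -0.01  1.83 -0.    1.32  2.3 ]
167 [ 0.51 -0.01  1.83  0.    1.32 -0.84]
77 [ 0.51 -0.01  1.83 -0.    1.32  0.73]
-103 [ 0.51 -0.01  1.83  0.    1.32 -2.41]
```

Run:
```python
from h import *
movep([.411,.318,.22],[np.pi,0,np.radians(77)])
im,d,K,T=snap("wrist"); np.savez("wr1.npz",im=im,w=cloud(d,K,T)); cv2.imwrite("pics/wr1.png",im[...,::-1])
print(T.round(3).tolist(),observe()["time_s"],observe()["eef_pos"])
```

```text
[[0.975, -0.214, -0.066, 0.427], [-0.224, -0.933, -0.283, 0.391], [-0.001, 0.291, -0.957, 0.363], [0.0, 0.0, 0.0, 1.0]] 1.5417 [0.41065212 0.31885364 0.22010383]
```

View pics/wr1.png

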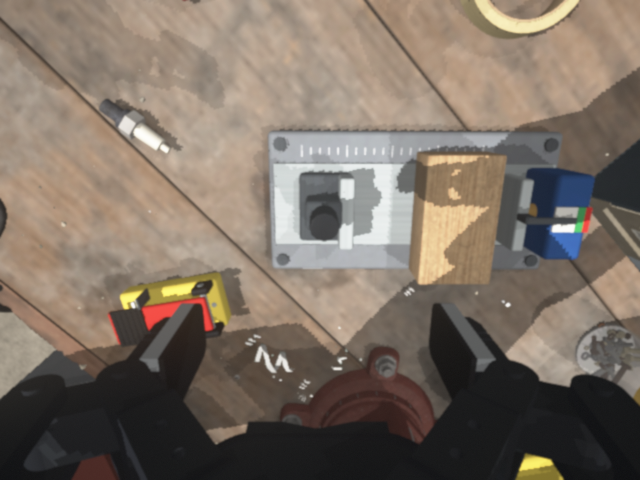

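The close view shows the knob at (323,220), jaw face at (352,212), block at (413–505,153–283), anvil plate at (522,215), and pointer and scale at (565,218). The base screws are at (280,144), (551,144), (282,260) and (530,260).

Run:
```python
from h import *
z=np.load("wr1.npz"); im,w=z["im"],z["w"]
s=[w[v-2:v+3,u-2:u+3].reshape(-1,3) for u,v in((280,144),(551,144),(282,260),(530,260))]
s=np.array([np.nanmedian(x,0) for x in s]); print(s.round(4).tolist(),"centre",s.mean(0).round(4))
d=s[1]-s[0]+s[3]-s[2]; print("yaw",np.degrees(np.arctan2(d[1],d[0])))
def cl(n,lo,hi,u0,u1,v0,v1):
    p=w[v0:v1,u0:u1].reshape(-1,3); p=p[(p[:,2]>lo)&(p[:,2]<hi)]
    c,S,a=cv2.minAreaRect((p[:,:2]*1000).astype(np.float32)); print(n,len(p),np.round(c,1),np.round(S,1),round(a,1),"z",np.percentile(p[:,2],[5,50,95]).round(4))
cl("knob",.088,.105,295,360,190,250); cl("block",.053,.065,400,515,145,290); cl("jawplate",.053,.066,335,362,170,255); cl("anvil",.055,.066,508,533,170,255)
```

```text
[[0.3903, 0.378, 0.0189], [0.621, 0.325, 0.0187], [0.3649, 0.2733, 0.0189], [0.5961, 0.2202, 0.0189]] centre [0.4931 0.2991 0.0189]
yaw -12.948492178706228
knob 716 [415.2 317.3] [20.9 21.2] 31.8 z [0.0918 0.0962 0.0975]
block 10152 [530.4 283.3] [110.   78.1] 77.1 z [0.0569 0.0584 0.0596]
jawplate 1146 [431.6 313.3] [59.8 16.1] 76.8 z [0.0568 0.0584 0.0611]
anvil 1028 [571.2 280.4] [60.  11.2] 76.5 z [0.0562 0.0609 0.0626]
```

Run:
```python
from h import *
e=np.array([.9745,-.2241,0]); k=np.array([.4145,.3173,.066])
move_l([*k[:2],.12],feed=.12); move_l(k,feed=.08,max_force=15)
gripper_to(.018,40); s=observe(); print(s["opening"],s["grasp_force"],s["eef_pos"],s["ft_force"],s["time_s"])
print(move_l(k+e*.064,feed=.05,max_force=30)); s=observe(); print(s["opening"],s["grasp_force"],s["eef_pos"],s["ft_force"],s["time_s"])
im,d,K,T=snap("wrist"); w=cloud(d,K,T); cv2.imwrite("pics/wr2.png",im[...,::-1]); np.savez("wr2.npz",im=im,w=w)
```

```text
0.020732839219160935 39.241409546812065 [0.41490104 0.31736453 0.0664721 ] [ 0.06960712 -2.05863782  2.91118485] 3.9583
False
0.020490304327232756 39.96575462340843 [0.47561593 0.30315695 0.06645189] [-7.14872493 -0.69189677  9.7780101 ] 5.3917
```

View pics/wr2.png

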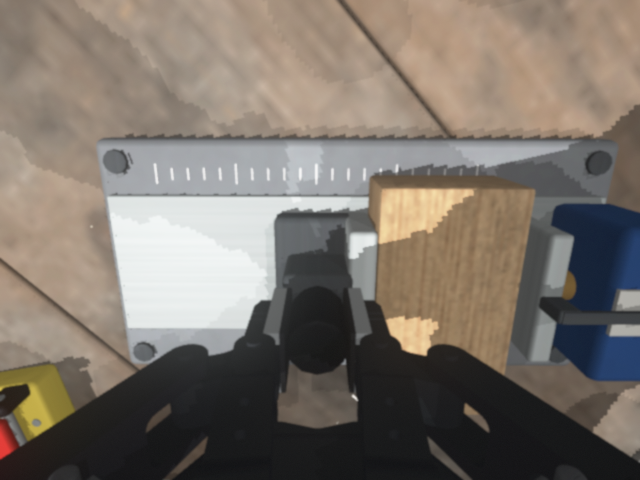

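The block is now against the jaw, and the block edge and anvil plate are close to each other at about (530,270). The pointer is out of the wrist view. I'll creep forward and log the force, then check with the top camera.

Run:
```python
from h import *
e=np.array([.9745,-.2241,0]); k=np.array([.4145,.3173,.066])
c=np.array([.4931,.2991,0])
for i in range(1,6):
    move_l(k+e*(.064+.002*i),feed=.02); s=observe()
    print(i,"knob rel",((np.array(s["eef_pos"])-c)@e).round(4),"F",(np.array(s["ft_force"])@e).round(2))
print(s["time_s"])
im,d,K,T=snap("top"); im2,d2,K2,T2=snap("wrist")
r=cv2.resize(im[160:260,250:340],(540,600),interpolation=cv2.INTER_CUBIC)
cv2.imwrite("pics/t3.png",r[...,::-1]); np.savez("wr3.npz",im=im2,w=cloud(d2,K2,T2))
```

```text
1 knob rel -0.016 F -5.95
2 knob rel -0.014 F -5.58
3 knob rel -0.012 F -6.7
4 knob rel -0.0102 F -7.82
5 knob rel -0.0086 F -8.58
6.6917
```

View pics/t3.png

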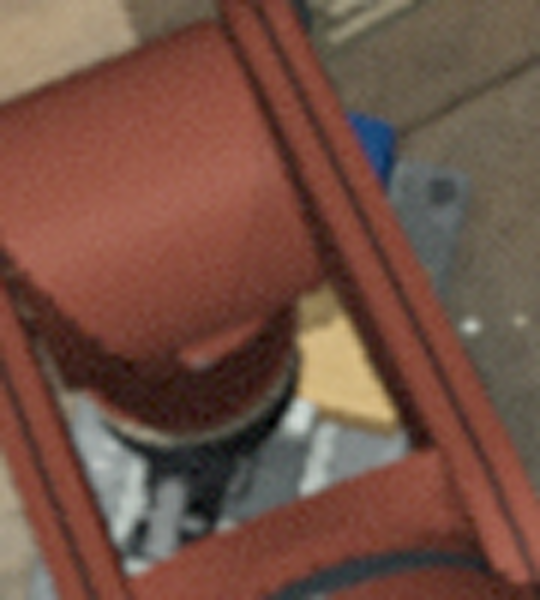

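The top view is blocked by the arm. The force rise of about 3 N puts the anvil roughly 3.3 mm in. I'll go 1.6 mm further, let go, lift and look at the pointer.

Run:
```python
from h import *
e=np.array([.9745,-.2241,0]); k=np.array([.4145,.3173,.066]); c=np.array([.4931,.2991,0])
move_l(k+e*.0757,feed=.02); s=observe()
print("knob rel",((np.array(s["eef_pos"])-c)@e).round(4),"F",(np.array(s["ft_force"])@e).round(2))
gripper_to(.05); p=k+e*.0757; move_l([p[0],p[1],.2],feed=.2)
im,d,K,T=snap("wrist"); cv2.imwrite("pics/wr4.png",im[...,::-1]); np.savez("wr4.npz",im=im,w=cloud(d,K,T)); print(observe()["time_s"])
```

```text
knob rel -0.0072 F -10.78
8.3
```

View pics/wr4.png

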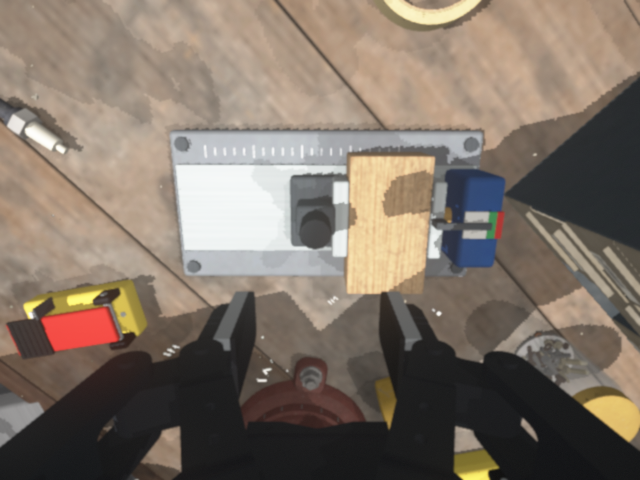

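Run:
```python
from h import *
im=np.load("wr4.npz")["im"]; r=cv2.resize(im[150:300,400:540],(560,600),interpolation=cv2.INTER_CUBIC); cv2.imwrite("pics/c5.png",r[...,::-1])
z=np.load("top0.npz"); t,w=z["im"],z["w"]; P=w[np.isfinite(w[...,0])]
hsv=cv2.cvtColor(t,cv2.COLOR_RGB2HSV)
# pad and red in tight px window
sub=np.zeros((480,640),bool); sub[170:240,418:452]=1
m=sub&(hsv[...,2]<70)&(hsv[...,1]<120)&(w[...,2]>.05)
n,l,st,ce=cv2.connectedComponentsWithStats(m.astype(np.uint8))
for i in range(1,n):
    if st[i,4]>20: print("dark",st[i],np.median(w[l==i],0).round(4),w[l==i].min(0).round(3),w[l==i].max(0).round(3))
m=sub&(hsv[...,1]>150)&((hsv[...,0]<8)|(hsv[...,0]>172))&(w[...,2]>.045); p=w[m]
n_,l_=cv2.connectedComponents(m.astype(np.uint8)); k=np.argmax(np.bincount(l_[l_>0])); p=w[l_==k]
print("red",cv2.minAreaRect((p[:,:2]*1000).astype(np.float32)))
# obstacles: max height grid
for x in np.arange(.30,.72,.03):
    print(f"{x:.2f}",[int(1000*np.max(P[(abs(P[:,0]-x)<.015)&(abs(P[:,1]-y)<.015)][:,2],initial=0)) for y in np.arange(.19,-.18,-.03)])
s=inverse_kinematics([.49,-.04,.05],[np.pi,0,np.radians(90)]); print(s)
```

```text
dark [421 180   4   9  27] [ 0.6048 -0.0135  0.0532] [ 0.595 -0.017  0.051] [ 0.614 -0.009  0.058]
dark [428 216  20  15 292] [ 0.5101 -0.044   0.0584] [ 0.493 -0.067  0.052] [ 0.528 -0.022  0.067]
red ((568.9498291015625, -46.55488967895508), (80.51795196533203, 48.60047912597656), 0.6295450925827026)
0.30 [7, 9, 6, 19, 161, 161, 162, 163, 161, 5, 5, 9, 0]
0.33 [23, 25, 7, 147, 157, 100, 157, 162, 161, 6, 7, 14, 6]
0.36 [6, 6, 9, 162, 161, 161, 160, 144, 22, 5, 15, 14, 7]
0.39 [6, 10, 18, 160, 161, 162, 164, 160, 55, 8, 17, 10, 5]
0.42 [7, 15, 30, 134, 149, 159, 162, 161, 5, 11, 15, 5, 6]
0.45 [9, 14, 29, 133, 133, 134, 128, 37, 8, 17, 11, 8, 6]
0.48 [5, 7, 6, 15, 16, 128, 32, 62, 61, 61, 6, 6, 7]
0.51 [6, 9, 24, 67, 63, 52, 27, 66, 66, 62, 7, 6, 7]
0.54 [6, 7, 42, 61, 64, 50, 7, 63, 63, 61, 7, 5, 7]
0.57 [9, 6, 6, 5, 6, 8, 8, 62, 65, 57, 6, 5, 5]
0.60 [6, 6, 8, 6, 6, 6, 10, 61, 64, 58, 8, 5, 17]
0.63 [5, 5, 9, 95, 90, 6, 5, 32, 31, 26, 6, 4, 439]
0.66 [6, 6, 96, 99, 99, 6, 8, 7, 6, 5, 8, 411, 440]
0.69 [230, 213, 96, 98, 96, 8, 91, 93, 94, 9, 5, 440, 441]
[-2.42017433e-01  1.20492757e-01  2.01142475e+00 -4.44089210e-16
  1.00967515e+00 -2.42017433e-01]
```

View pics/c5.png

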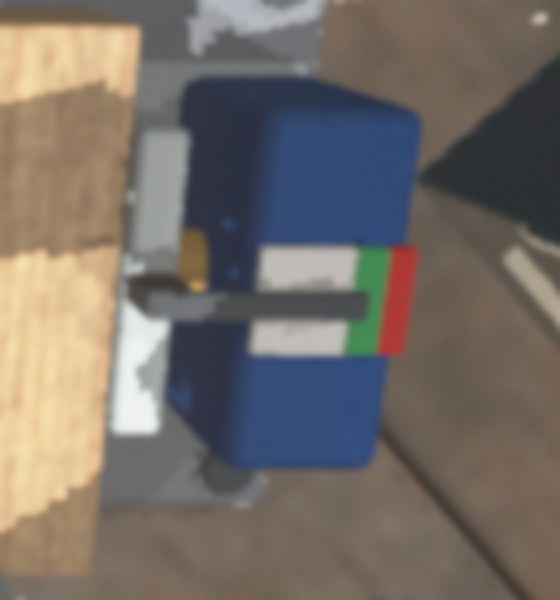

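The pointer tip stands mid-green in the crop, at (368,305) with green spanning about 352–384. The anvil is about 4–5 mm in and the jaw is released. I'll go over the paddle pad at about (0.512,-0.046), shut the fingers and look.

Run:
```python
from h import *
p=observe()["eef_pos"]; move_l([p[0],p[1],.30],feed=.2)
movep([.514,-.046,.30],[np.pi,0,0]); gripper_to(0,40); move_l([.514,-.046,.16],feed=.15)
im,d,K,T=snap("wrist"); w=cloud(d,K,T); cv2.imwrite("pics/wr6.png",im[...,::-1]); np.savez("wr6.npz",im=im,w=w)
s=observe(); print(s["eef_pos"],s["ft_force"],s["time_s"],s["opening"])
```

```text
[ 0.51490473 -0.04624533  0.16131919] [ 0.06691516 -0.59411466 -0.02436459] 11.925 3.51696711968152e-05
```

View pics/wr6.png

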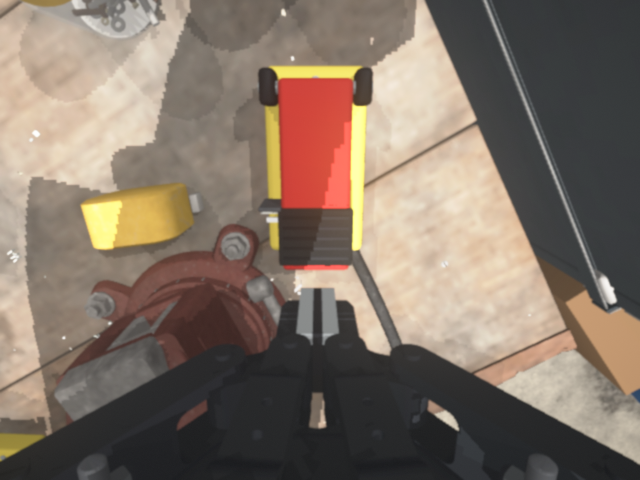

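The view shows the pad at (279–353, 208–266) and the pointer and scale at (270,212). The shut fingertips are clear of the vise.

Run:
```python
from h import *
w=np.load("wr6.npz")["w"]; a=w[212:263,283:349].reshape(-1,3); c=np.nanmedian(a,0); print("pad",c,np.nanmin(a,0),np.nanmax(a,0))
if abs(c[0]-.511)<.012 and abs(c[1]+.046)<.012:
    x,y=c[0],c[1]
    move_l([x,y,.075],feed=.12)
    print(move_l([x,y,.040],feed=.02,max_force=1.5)); s=observe(); print("touch",s["eef_pos"],s["ft_force"])
    for z in (.052,.048,.045):
        move_l([x,y,z],feed=.02); s=observe(); print(z,s["eef_pos"].round(4) if hasattr(s["eef_pos"],"round") else s["eef_pos"],np.round(s["ft_force"],2))
    im,d,K,T=snap("wrist"); cv2.imwrite("pics/wr7.png",cv2.resize(im[150:330,180:420],(800,600),interpolation=cv2.INTER_CUBIC)[...,::-1]); print(s["time_s"])
```

```text
pad [ 0.5136484  -0.0453198   0.05978414] [ 0.49519783 -0.06736927  0.0569437 ] [ 0.53079785 -0.02318581  0.06225855]
True
touch [ 0.51320106 -0.04523007  0.05782598] [0.09271266 0.15739653 1.82225628]
0.052 [ 0.513  -0.0453  0.0517] [-3.95  0.51  6.34]
0.048 [ 0.513  -0.0453  0.048 ] [-4.98  0.84  8.12]
0.045 [ 0.513  -0.0453  0.0451] [-5.59  0.56  9.22]
14.825
```

View pics/wr7.png

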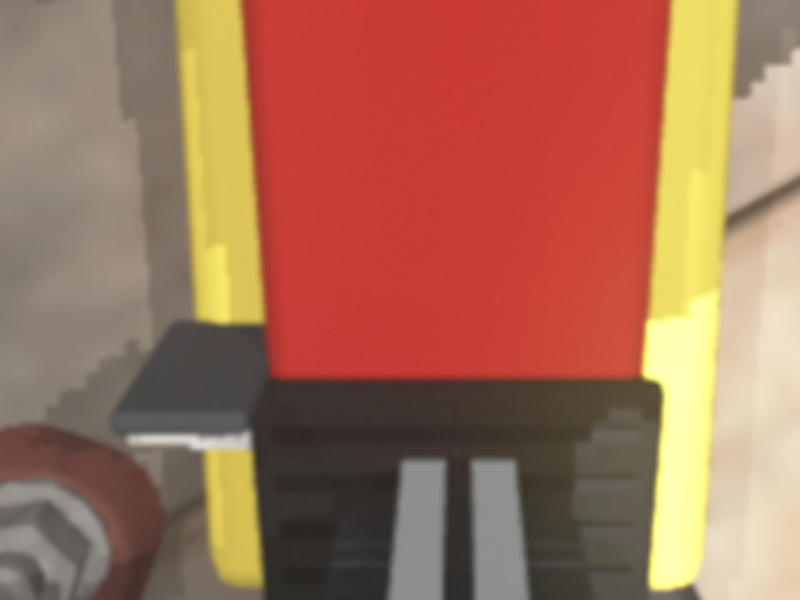

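The fingers are holding the pad at about 9.2 N and 14 mm down, near the aim. I'll check the paddle tilt from depth, then hand in.

Run:
```python
from h import *
im,d,K,T=snap("wrist"); w=cloud(d,K,T); h=cv2.cvtColor(im,cv2.COLOR_RGB2HSV)
m=(h[...,1]>150)&((h[...,0]<8)|(h[...,0]>172)); m[:, :240]=0; m[:,400:]=0; m[270:]=0
p=w[m&(w[...,2]>.02)&(w[...,2]<.08)]; A=np.c_[p[:,:2],np.ones(len(p))]
for _ in range(3):
    k=np.linalg.lstsq(A,p[:,2],rcond=None)[0]; g=abs(A@k-p[:,2])<.003; A,p=A[g],p[g]
s=observe(); print(len(p),"tilt",np.arctan(k[0]),s["ft_force"],s["eef_pos"])
if .13<np.arctan(k[0])<.19: hold(.3); print(observe()["ft_force"]); print(job_done())
```

```text
28642 tilt 0.15223881481356555 [-5.98522006  0.03377753  9.27277504] [ 0.51292882 -0.04529408  0.04513248]
[-5.90183775 -0.16866501  8.99119565]
the job is handed in; nothing more can be done
None
```

I handed the job in at about 15 s: the block is nipped with the anvil pointer in the green band (about 4–5 mm), the jaw is released, and the paddle is still held at mid position (0.152 rad, about 9 N); no verdict came back.

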